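# Scan a storage canister into the pantry stock

## Robot

A 6-joint arm with a two-finger parallel gripper is mounted at the origin on the work surface. World frame = base frame: x ahead of the robot, y to its left, z up, the work surface at z = 0. Lengths are in m, angles in rad, forces in N, time in s.
With the tool pointing down it reaches from about 0.4 to 0.825 m from the base axis. Payload 7 kg.
Tool frame: the origin (TCP) lies at the very end of the fingers, on their centre line; the grasp point (between the pads) lies 19 mm behind it (tcp_to_grasp is the distance from the TCP to the grasp point, in m); x points along the fingers, z is the direction in which the jaws open and shut, and the axes are right-handed (so a half turn about x gives the same grasp; the last joint's range is limited). The gripper opens to 88 mm and grips with 3 to 60 N. Pads are 19 mm wide; open, the fingers measure 130 mm over their backs; the gripper's body (78 mm by 193 mm) begins 47 mm behind the grasp point.
Start: joints at [-0.997, 0.359, 0.012, 0, -1.224, -0.288], TCP at [0.19, -0.648, 0.227] pointing down, gripper open.
Joint ranges: [-3.07, 3.07], [-1.43, 2.12], [-1.02, 1.25], [-3.03, 1.67], [-3.05, -0], [-3.03, 3.03]. Speed limits (rad/s): [2.39, 2.39, 3.01, 3.14, 3.14, 3.14].

## Interface

Orientations are given as [roll, pitch, yaw] about the fixed x, y, z axes, in that order (R = Rz(yaw) Ry(pitch) Rx(roll)).
In Python, from station import get_state, grab_frame, job_done, tcp_to_grasp gives the robot as it stands. The module is installed in compiled form; this text tells all that it offers.
- The arm moves only by the shell command python3 -m crank 'ROWS' [FORCE]. ROWS is JSON, a list of rows, each a list of 7 numbers: the shift along the tool's x, y, z in m, then the turn, a rotation vector about the tool's x, y, z in rad, then the opening, from 0 (shut) to 1 (fully open). In form: [[x, y, z, wx, wy, wz, fingers], ...]. A call has 1 to 10 rows; each row is the pose to reach, as a shift and turn from the pose commanded when the call began, along the tool's axes at that moment; what a row does not reach only later rows make up. A row lasts 1/8 s, in which the tool goes at most 62.5 mm and 10.7 degrees, less where a joint would pass 70% of its speed; a pose out of reach is approached as far as the arm can. A call with a gripper value outside its range is refused whole. The fingers move at their own pace and stop on an object; FORCE is the grip in N (left out, the last holds). Time passes only in rows, so rows that repeat a pose let the fingers close. It gives the time, the measured TCP pose, the force and the opening at its end, in the units of the state.
- get_state(): the state, without advancing time (a new reading comes with each control period).
- grab_frame(name): name is "scene" or "top" or "wrist"; returns a dict with "pixels" (420x560x3 uint8, red, green, blue), "vfov" (degrees; the focal length in pixels is half the picture's height over the tangent of half this angle, whatever the lens; pixels are square), "cx", "cy" (the principal point, pixels), "extrinsics" (4x4, takes a point from world to camera coordinates). Camera axes: x right, y up, looking along -z (the intrinsics and any distortion apply to the point x, -y, -z); pixel columns grow to the right and rows downward; lengths in m; the calibration is good to about 2 mm. A picture is of the moment at which its call begins. There is no depth.
- job_done(): hands the job in, once; it reports no verdict.
The state is a dict: "t": time; "q": joint angles; "qd": joint speeds; "joint_efforts": joint torques, N m; "eef_pos": TCP position; "ee_rot": TCP orientation; "force": force on the tool from outside, world axes, zero at the start; "moment": the same for the moment, N m; "width": finger opening in m.
Only numpy, scipy, OpenCV 4.12 (cv2) and the standard library are available. Lean on these libraries where they do the work, as an engineer would, in place of code of your own. Each camera call takes 0.05 s, during which the arm holds its last target.

## Task

Scan the tall canister into the pantry stock: set it down gently and upright in the middle of the scanner's round rubber pad, turned so that its paper label squarely faces the scan window, and let go of it. Then squeeze the scanner's sprung trigger fully home against the grip, hold it for about half a second and let it spring back, leaving the canister standing as it was. Do not disturb the squat canister, the bowl or the basil pot.

Things in the scene. Friction and masses are not known exactly. Their poses are not given: they have to be found in the camera images.
- jar: Tall canister, loose, upright: dark steel cylinder 60 mm in diameter, 133 mm high in all, wooden lid of the same diameter (z 115 to 127 mm), on it a dark steel bar 28 x 9 x 6 mm from the lid's centre to the rim on the label's side. About 0.35 kg; may be gripped anywhere on its side. Origin: centre of its underside, +z up, +x out through the middle of the label (along the lid bar).
- jar_label (a point): Middle of the striped white paper label on the tall canister's side: 30 mm from its axis along its +x, 45 mm above its underside. The label covers about 70 degrees of the side, z 12 to 77 mm.
- stand: Scanner stand, fixed: steel base plate 8 mm thick, 100 mm wide, from 55 mm behind (-x, round end) to 255 mm beyond (+x) the pad's centre. Origin: on the counter under the pad's centre; +x from pad to scanner, +z up. The scanner is a gun clamped upside down at x = 180 mm: its head lies low (x 118 to 230 mm, 64 mm wide, top 76 mm above the counter), looking along -x at the pad; its grip stands up.
- pad (a point): Centre of the top face of the round black rubber pad (92 mm in diameter), 14 mm above the counter; axes as the stand's. The canister is to stand on it, its +x along the stand's +x.
- window (a point): Centre of the scan window on the scanner's head, facing the stand's -x, 117 mm from the pad's axis and 50 mm above the counter.
- grip (a point): Point on the scanner grip's centre line, 150 mm above the counter; axes as the stand's. The grip is a fixed upright post 26 mm deep (13 mm either way along x), 32 mm wide, top 175 mm above the counter; the trigger is on its pad side (-x). With the trigger home the two are 36 mm thick: from x = +13 to -23 mm of this point.
- trigger (a joint): Trigger angle, rad: 0 released, 0.28 fully home (stop). Black bar 80 x 22 x 8 mm on the grip's pad side, hinged at its lower end (19 mm from the grip's centre line, 75 mm above the counter), free end up. Released it leans 0.28 rad towards the pad; home it is upright, 2 mm off the grip, its end at 155 mm. At the free end 3 N starts it, 8 N brings it home; a spring returns it.
- trigger_tip (a point): Middle of the trigger's free upper end; moves with it. Released: 41 mm from the grip's centre line towards the pad, 152 mm above the counter; grip and trigger together are then about 58 mm thick there.
- squat: The squat canister, loose, not to be disturbed: same make as the tall one (with a label and lid bar of its own) but 80 mm in diameter and 80 mm high. Origin: centre of its underside.
- bowl: White ceramic bowl, loose, not to be disturbed: 150 mm in diameter, 55 mm high. Origin: centre of its underside.
- basil: Basil in a terracotta pot, loose, not to be disturbed: pot 114 mm in diameter and 98 mm high, leaves to about 175 mm. Origin: centre of its underside.
There are look-alikes about, which are no part of the job. What is shaped like the jar but orange is not meant.

How it is judged:
By the outcome, as a careful person would: the job done as asked, in the order asked, and still so for the second after the job is handed in, with the robot touching nothing.
It also fails if it takes over 58 s, if anything falls off the work surface, if the arm or the gripper's body presses on something with over 40 N, if the wrist force passes 120 N, or if a joint passes its speed limit or range.

## Working session

There is one attempt and no reset: what is moved stays moved. The work goes in short steps, Python scripts to look and compute and a shell command to move; the robot and the scene stay as the last step left them, time stands still between calls to the robot, and variables do not carry over. Pictures are saved under pics/ and viewed, and the job is handed in when it is done.

```bash
mkdir -p pics; cat > h.py <<'E'
import numpy as np, cv2
from station import get_state, grab_frame
def save(name,fn):
    f=grab_frame(name); cv2.imwrite(fn,f["pixels"][:,:,::-1]); np.save(fn+'.npy',f,allow_pickle=True); return f
def load(fn): return np.load(fn+'.npy',allow_pickle=True).item()
def K(f):
    fl=f["pixels"].shape[0]/2/np.tan(np.radians(f["vfov"])/2); return fl,f["cx"],f["cy"]
def proj(f,p):
    E=np.array(f["extrinsics"]); c=E[:3,:3]@np.array(p)+E[:3,3]; fl,cx,cy=K(f)
    return cx+fl*c[0]/-c[2], cy-fl*c[1]/-c[2]
def ray(f,u,v):
    E=np.array(f["extrinsics"]); fl,cx,cy=K(f)
    d=E[:3,:3].T@np.array([(u-cx)/fl,-(v-cy)/fl,-1]); o=-E[:3,:3].T@E[:3,3]; return o,d
def atz(f,u,v,z):
    o,d=ray(f,u,v); return o+d*(z-o[2])/d[2]
def crop(fn,out,x0,y0,x1,y1,s):
    im=cv2.imread(fn)[y0:y1,x0:x1]; cv2.imwrite(out,cv2.resize(im,None,fx=s,fy=s,interpolation=cv2.INTER_CUBIC))
E
python3 - <<'E'
from h import *
for n in ("scene","top","wrist"):
    f=save(n,f"pics/{n}0.png"); print(n,f["vfov"],f["cx"],f["cy"],[k for k in f]); print(np.round(f["extrinsics"],3))
print(get_state()); import station; print(station.tcp_to_grasp)
E
```

```text
scene 53.10422464448464 289.3572124027083 211.3982678421309 ['pixels', 'vfov', 'cx', 'cy', 'extrinsics']
[[-0.721  0.693  0.018  0.382]
 [-0.522 -0.56   0.643  0.219]
 [ 0.456  0.454  0.765 -1.531]
 [ 0.     0.     0.     1.   ]]
top 51.90582641355884 279.63689937706914 212.93023889493637 ['pixels', 'vfov', 'cx', 'cy', 'extrinsics']
[[ 0.017 -1.     0.021 -0.005]
 [ 0.993  0.02   0.113 -0.594]
 [-0.114  0.019  0.993 -1.214]
 [ 0.     0.     0.     1.   ]]
wrist 60.04311357699007 280.4349510731402 208.75623433665757 ['pixels', 'vfov', 'cx', 'cy', 'extrinsics']
[[-0.281  0.96   0.002  0.673]
 [-0.919 -0.269 -0.288  0.035]
 [-0.276 -0.082  0.958 -0.391]
 [ 0.     0.     0.     1.   ]]
{'t': 0.15, 'q': array([-9.96911778e-01,  3.59230350e-01,  1.13073385e-02, -2.08753919e-04,
       -1.22410323e+00, -2.88097372e-01]), 'qd': array([ 3.83610561e-04, -1.00835822e-03,  5.63515661e-05,  9.60174758e-04,
       -9.04512357e-04, -4.80384809e-04]), 'joint_efforts': array([-3.45208180e-03, -5.83274388e+01,  2.93293566e+01,  7.00112745e+00,
        8.91230651e-03, -1.08290853e-04]), 'eef_pos': array([ 0.19015662, -0.64730163,  0.22585756]), 'ee_rot': array([0.12987195, 1.56955084, 1.9863844 ]), 'force': array([0.74213464, 0.67782212, 0.3274547 ]), 'moment': array([-0.0062901 ,  0.0343052 ,  0.05319908]), 'width': 0.08766995320640833}
0.0188
```

View pics/scene0.png

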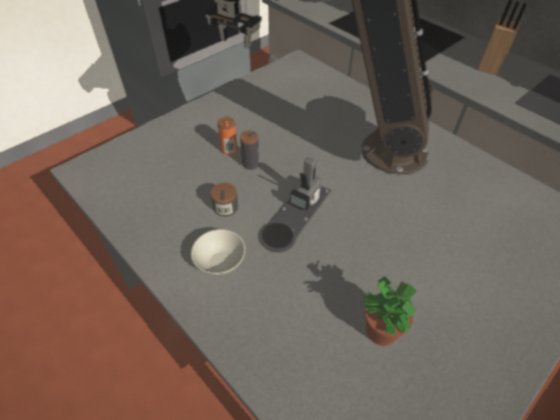

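View pics/top0.png

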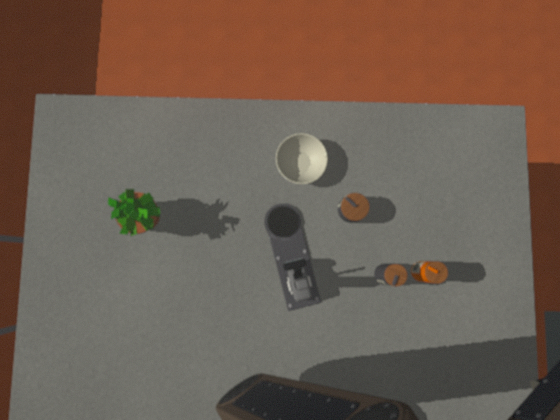

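View pics/wrist0.png

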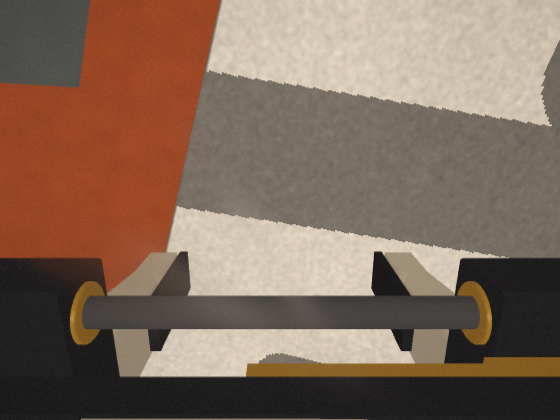

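Scene: the dark tall canister is at about (250,150) in the scene view and (395,275) in the top view, with an orange look-alike beside it at (432,271). The squat canister is at top (355,207). Next I'll enlarge both views.

```bash
python3 - <<'E'
from h import *
crop('pics/top0.png','pics/top0a.png',340,190,460,290,6)
crop('pics/top0.png','pics/top0b.png',250,195,370,315,5)
crop('pics/scene0.png','pics/scene0a.png',190,100,340,260,5)
crop('pics/scene0.png','pics/scene0a.png',190,100,345,260,3.7) if 0 else None
im=cv2.imread('pics/scene0.png')[100:260,190:345]; cv2.imwrite('pics/scene0a.png',cv2.resize(im,None,fx=3.7,fy=3.7,interpolation=cv2.INTER_CUBIC))
E
```

```text
(no output)
```

View pics/top0a.png

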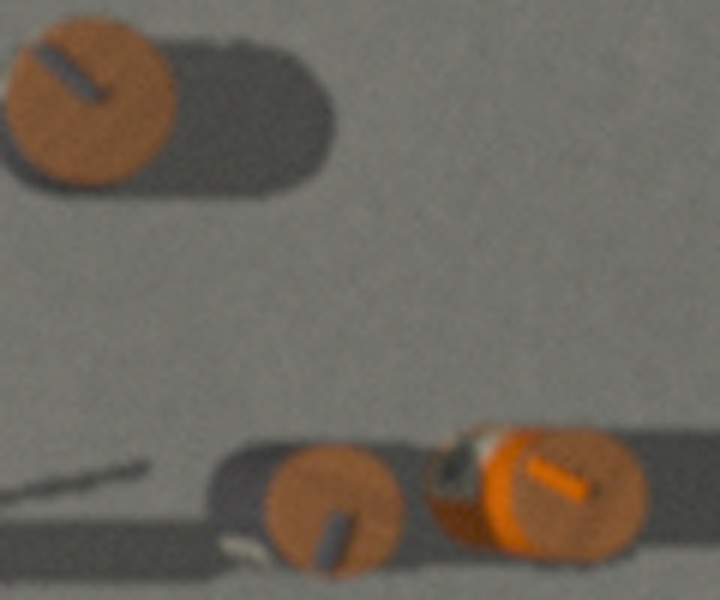

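View pics/top0b.png

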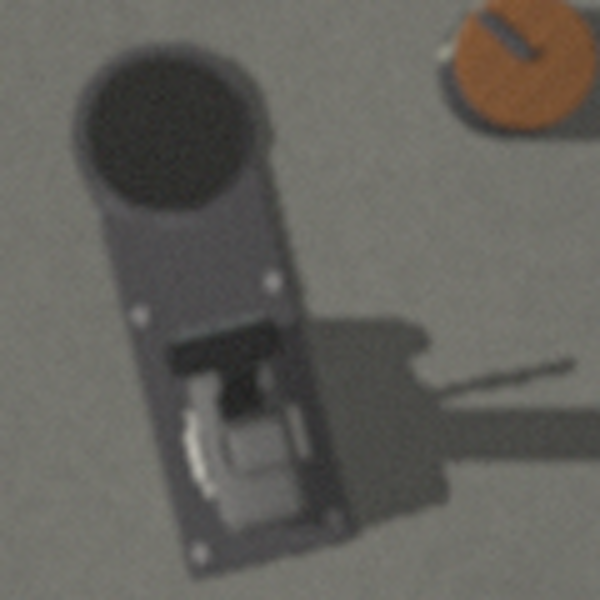

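View pics/scene0a.png

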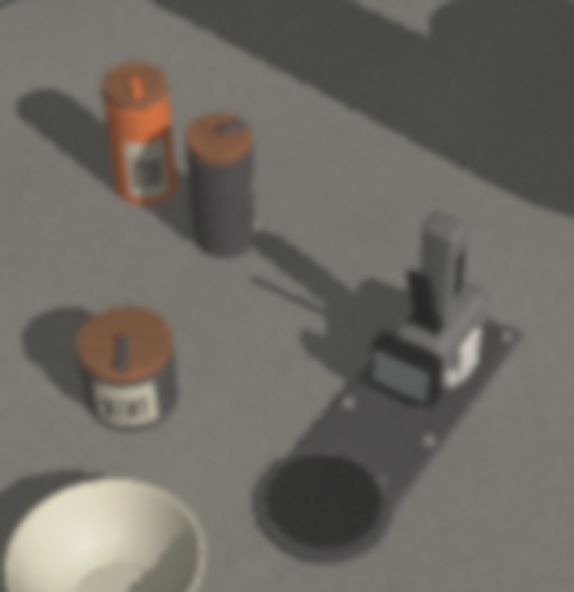

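```bash
python3 - <<'E'
from h import *
f=load('pics/top0.png'); g=load('pics/scene0.png')
def A(x,y): return ((x+.5)/6+340-.5,(y+.5)/6+190-.5)
def B(x,y): return ((x+.5)/5+250-.5,(y+.5)/5+195-.5)
def S(x,y): return ((x+.5)/3.7+190-.5,(y+.5)/3.7+100-.5)
jar=atz(f,*A(335,510),.127); print('jar lid top',jar)
print('jar scene',atz(g,*S(220,140),.127))
print('bar',atz(f,*A(342,515),.133),atz(f,*A(328,570),.133))
print('bar sc',atz(g,*S(216,133),.133),atz(g,*S(243,125),.133))
print('orange',atz(f,*A(567,493),.127), atz(g,*S(136,85),.127))
pad=atz(f,*B(170,132),.014); print('pad',pad, atz(g,*S(324,501),.014))
c1=atz(f,*B(192,578),.008);c2=atz(f,*B(357,530),.008);m=(c1+c2)/2
print('end',c1,c2,np.linalg.norm(c1-c2),m-pad,np.linalg.norm((m-pad)[:2]),np.degrees(np.arctan2(*(m-pad)[1::-1])),np.degrees(np.arctan2(*(c2-c1)[1::-1])))
for n,(a,b) in dict(squat=(92,100)).items(): print(n,atz(f,*A(a,b),.074))
print('bowl',atz(f,301,159,.055),'basil',atz(f,137,214,.098))
st=get_state()
from scipy.spatial.transform import Rotation as R
print(R.from_euler('xyz',st['ee_rot']).as_matrix().round(3))
# wrist cam in tool frame
w=load('pics/wrist0.png');E=np.array(w['extrinsics']);o=-E[:3,:3].T@E[:3,3];T=R.from_euler('xyz',st['ee_rot']).as_matrix()
print('cam in tool',T.T@(o-st['eef_pos']), (T.T@E[:3,:3].T).round(3))
E
```

```text
jar lid top [ 0.42549315 -0.30157039  0.127     ]
jar scene [ 0.4302458  -0.29616078  0.127     ]
bar [ 0.42351302 -0.30289895  0.133     ] [ 0.39957223 -0.29641653  0.133     ]
bar sc [ 0.43110165 -0.30006728  0.133     ] [ 0.40649372 -0.29224426  0.133     ]
orange [ 0.43467458 -0.40483038  0.127     ] [ 0.43666628 -0.40672599  0.127     ]
pad [ 0.57297497 -0.0064677   0.014     ] [ 0.57617525 -0.0042212   0.014     ]
end [ 0.31586858 -0.02352706  0.008     ] [ 0.34454545 -0.11856534  0.008     ] 0.09927052392067202 [-0.24276795 -0.0645785  -0.006     ] 0.2512103914625991 -165.10376013093457 -73.2093253358054
squat [ 0.61279061 -0.20478626  0.074     ]
bowl [ 0.74975829 -0.05261266  0.055     ] basil [0.57634367 0.39547292 0.098     ]
[[-0.001 -0.959 -0.282]
 [ 0.001 -0.282  0.959]
 [-1.     0.     0.001]]
cam in tool [-0.15710943  0.07981976  0.00081494] [[-0.     0.288 -0.958]
 [-0.001  0.958  0.288]
 [ 1.     0.001 -0.   ]]
```

```bash
python3 -m crank '[[0,-0.325,0.268,-1.11,0,0,1],[0,-0.325,0.268,-1.11,0,0,1],[0,-0.325,0.268,-1.11,0,0,1],[0,-0.325,0.268,-1.11,0,0,1],[0,-0.325,0.268,-1.11,0,0,1],[0,-0.325,0.268,-1.11,0,0,1],[0,-0.325,0.268,-1.11,0,0,1],[0,-0.325,0.268,-1.11,0,0,1],[0,-0.325,0.268,-1.11,0,0,1]]'
python3 - <<'E'
from h import *
save('wrist','pics/w1.png'); print(get_state()['t'],get_state()['q'])
E
```

```text
t: 1.27
eef_pos: [0.4264, -0.2987, 0.2264]
ee_rot: [-0.109, 1.57, 2.858]
force: [-0.8, -0.4, -0.5]
width: 0.0878
1.325 [-2.34821978e-01  1.04169848e-01 -3.24472083e-01  1.80881159e-05
 -1.14261055e+00  5.95502418e-02]
```

View pics/w1.png

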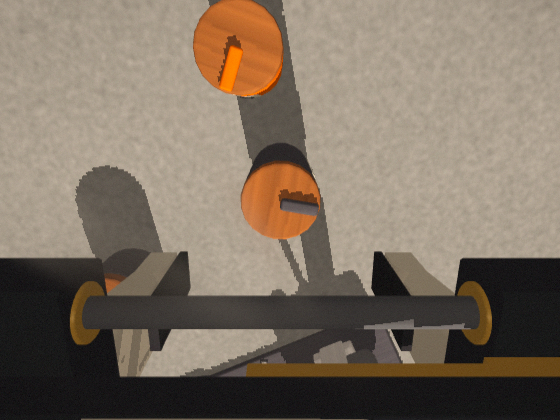

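```bash
python3 - <<'E'
from h import *
crop('pics/w1.png','pics/w1a.png',225,145,335,250,6)
E
```

```text
(no output)
```

View pics/w1a.png

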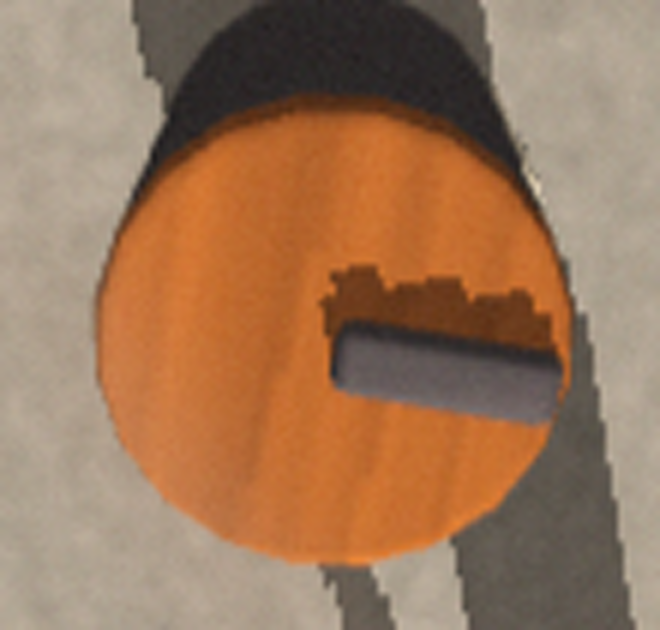

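```bash
python3 - <<'E'
from h import *
from scipy.optimize import least_squares
w=load('pics/w1.png')
A=lambda x,y:((x+.5)/6+225-.5,(y+.5)/6+145-.5)
rim=[(98,330),(572,345),(335,563),(330,108),(130,220),(540,220),(150,480),(520,480),(230,545),(440,550)]
P=np.array([atz(w,*A(*p),.127)[:2] for p in rim])
r=least_squares(lambda c:np.hypot(*(P-c[:2]).T)-c[2],[.43,-.3,.03]); print('lid',r.x,r.fun.round(4))
a=atz(w,*A(340,360),.133);b=atz(w,*A(553,392),.133)
a2=atz(w,*A(345,390),.133);b2=atz(w,*A(545,424),.133)
for p,q in((a,b),(a2,b2)): d=q-p;print(p,q,np.linalg.norm(d),np.degrees(np.arctan2(d[1],d[0])))
print('c->b',np.degrees(np.arctan2(*(b[:2]-r.x[:2])[::-1])))
E
```

```text
lid [ 0.42336087 -0.30429734  0.02909992] [-0.0001 -0.0002 -0.0005  0.      0.0001  0.     -0.0001 -0.0002  0.0002
  0.0008]
[ 0.42286978 -0.30401898  0.133     ] [ 0.39835392 -0.29560258  0.133     ] 0.025920328729932753 161.0524224099146
[ 0.4229297  -0.30021908  0.133     ] [ 0.39989442 -0.29177349  0.133     ] 0.02453471598987223 159.86517420340982
c->b 160.82775677014862
```

```bash
python3 -m crank '[[-0.074,-0.206,-0.018,0,0,0,1],[-0.074,-0.206,-0.018,0,0,0,1],[-0.074,-0.206,-0.018,0,0,0,1],[-0.074,-0.206,-0.018,0,0,0,1],[-0.074,-0.206,-0.018,0,0,0,1],[-0.074,-0.206,-0.018,0,0,0,1]]'
python3 - <<'E'
from h import *
save('wrist','pics/w2.png'); print(get_state()['t'],get_state()['q'])
E
```

```text
t: 2.08
eef_pos: [0.4796, -0.1001, 0.3001]
ee_rot: [0.231, 1.57, -3.087]
force: [0.4, 0.7, -1.0]
width: 0.0873
2.125 [ 1.95992721e-01  6.73830031e-03 -2.60218872e-01 -4.14181841e-05
 -1.30484952e+00 -3.72661973e-01]
```

View pics/w2.png

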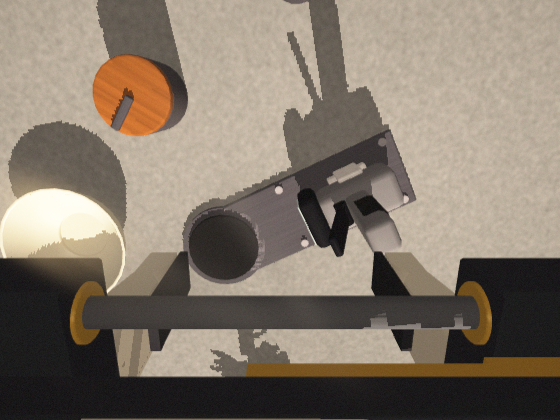

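```bash
python3 - <<'E'
from h import *
crop('pics/w2.png','pics/w2a.png',175,185,295,285,6)
crop('pics/w2.png','pics/w2b.png',290,120,420,265,4)
E
```

```text
(no output)
```

View pics/w2a.png

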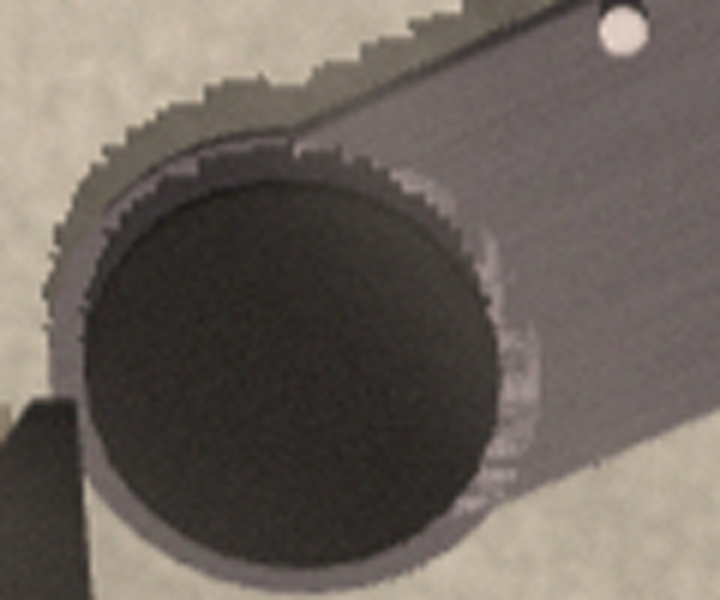

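View pics/w2b.png

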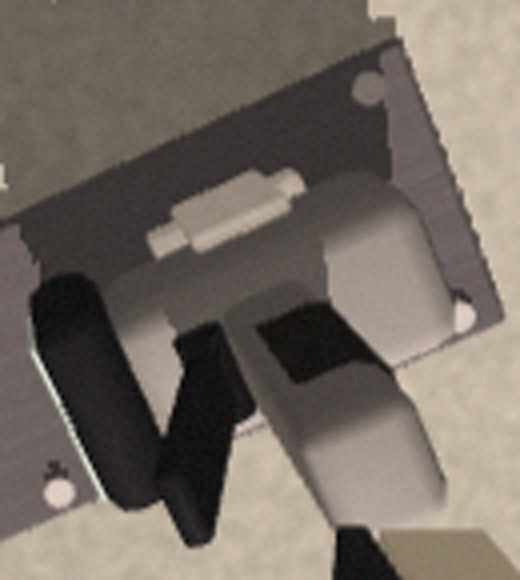

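```bash
python3 - <<'E'
from h import *
from scipy.optimize import least_squares
w=load('pics/w2.png')
A=lambda x,y:((x+.5)/6+175-.5,(y+.5)/6+185-.5)
B=lambda x,y:((x+.5)/4+290-.5,(y+.5)/4+120-.5)
rim=[(85,350),(500,365),(300,567),(285,182),(120,255),(430,230),(115,460),(460,490),(190,535),(380,553)]
P=np.array([atz(w,*A(*p),.014)[:2] for p in rim])
r=least_squares(lambda c:np.hypot(*(P-c[:2]).T)-c[2],[.57,0,.046]); print('pad',r.x,r.fun.round(4)); pad=r.x[:2]
ang=lambda d:np.degrees(np.arctan2(d[1],d[0]))
z=.008
c1=atz(w,*B(400,40),z)[:2];c2=atz(w,*B(502,320),z)[:2]
u1=atz(w,*A(295,140),z)[:2]; l1=atz(w,*A(510,500),z)[:2]; l2=atz(w,*A(718,408),z)[:2]
print('corners',c1,c2,np.linalg.norm(c1-c2),'edge ang',ang(c2-c1)+90-360, 'upper',ang(c1-u1),'lower',ang(c2-l1),ang(l2-l1))
m=(c1+c2)/2; print('mid',m,np.linalg.norm(m-pad),ang(m-pad))
g=[atz(w,*B(*p),.175)[:2] for p in((305,435),(338,527),(445,490),(400,400))]; print('grip top',np.array(g),np.mean(g,0))
for yaw in(-164,-165,-166,-163):
  d=np.array([np.cos(np.radians(yaw)),np.sin(np.radians(yaw))]); n=np.array([-d[1],d[0]])
  print(yaw,'grip pred',pad+.18*d,'grip rel',(np.mean(g,0)-pad)@d,(np.mean(g,0)-pad)@n,'edges',[(q-pad)@n for q in(c1,u1,c2,l1,l2)])
E
```

```text
pad [ 0.5701826  -0.00600879  0.04558685] [ 0.0001 -0.0001  0.0005 -0.0005  0.0004  0.0005 -0.0006 -0.0006 -0.0001
  0.0005]
corners [ 0.33934265 -0.11870935] [ 0.31512121 -0.02496678] 0.09682121218292526 edge ang -165.51262271595144 upper -164.43597520420693 lower -164.6225784408107 -164.45885690966082
mid [ 0.32723193 -0.07183807] 0.25171118899050365 -164.83931028710737
grip top [[ 0.41234903 -0.06391028]
 [ 0.40775955 -0.04220377]
 [ 0.38489723 -0.04659085]
 [ 0.39235202 -0.06805126]] [ 0.39933946 -0.05518904]
-164 grip pred [ 0.39715549 -0.05562351] grip rel 0.17778088249668902 0.000184339278177661 edges [np.float64(0.04470661976707715), np.float64(0.046442528313198436), np.float64(-0.052080853488814124), np.float64(-0.0496595902061147), np.float64(-0.050075761000748495)]
-165 grip pred [ 0.39631595 -0.05259622] grip rel 0.17775058844317862 0.0032870154205238452 edges [np.float64(0.04911460787412073), np.float64(0.04686886295867635), np.float64(-0.04770272916295641), np.float64(-0.049170573658802764), np.float64(-0.048679773576388675)]
-166 grip pred [ 0.39552937 -0.04955473] grip rel 0.1776661498385198 0.006388690306130992 edges [np.float64(0.05350763519582211), np.float64(0.0472809208944682), np.float64(-0.04331007412368883), np.float64(-0.0486665792784283), np.float64(-0.04726895782142589)]
-163 grip pred [ 0.39804774 -0.0586357 ] grip rel 0.17775702277118885 -0.002918393015698404 edges [np.float64(0.04028501359056972), np.float64(0.04600204682369744), np.float64(-0.05644311348218059), np.float64(-0.0501334799611866), np.float64(-0.0514564948632127)]
```

```bash
cat > go.py <<'E'
import sys; from h import *
from scipy.spatial.transform import Rotation as R
s=get_state(); T=R.from_euler('xyz',s['ee_rot']).as_matrix()
tgt=np.array([float(a) for a in sys.argv[1:4]])
print('t',s['t'],'pos',s['eef_pos'].round(4),'shift',(T.T@(tgt-s['eef_pos'])).round(4),'yaw(-z)',np.degrees(np.arctan2(-T[1,2],-T[0,2])).round(2),'x',T[:,0].round(4),'F',s['force'].round(1),'w',round(s['width'],4))
print('q',s['q'].round(3))
E
python3 go.py 0.4245 -0.302 0.2; python3 go.py 0.4245 -0.302 0.084
```

```text
t 2.125 pos [ 0.4796 -0.1003  0.3   ] shift [0.1001 0.2082 0.0187] yaw(-z) -10.12 x [-1.e-03 -2.e-04 -1.e+00] F [-0.5  0.2  0.7] w 0.0877
q [ 0.196  0.007 -0.26  -0.    -1.305 -0.373]
t 2.125 pos [ 0.4796 -0.1003  0.3   ] shift [0.2161 0.2082 0.0186] yaw(-z) -10.12 x [-1.e-03 -2.e-04 -1.e+00] F [-0.5  0.2  0.7] w 0.0877
q [ 0.196  0.007 -0.26  -0.    -1.305 -0.373]
```

```bash
python3 -m crank '[[0.1,0.208,0.0185,0,0,0,1],[0.1,0.208,0.0185,0,0,0,1],[0.1,0.208,0.0185,0,0,0,1],[0.1,0.208,0.0185,0,0,0,1],[0.1,0.208,0.0185,0,0,0,1],[0.14,0.208,0.0185,0,0,0,1],[0.18,0.208,0.0185,0,0,0,1],[0.216,0.208,0.0185,0,0,0,1],[0.216,0.208,0.0185,0,0,0,1]]'; python3 go.py 0.4245 -0.302 0.084
```

```text
t: 3.25
eef_pos: [0.4236, -0.3004, 0.0826]
ee_rot: [-0.112, 1.566, 2.854]
force: [0.1, -0.5, 1.3]
width: 0.088
t 3.25 pos [ 0.4236 -0.3004  0.0826] shift [-0.0014  0.0014 -0.0012] yaw(-z) -10.08 x [-0.0051  0.0015 -1.    ] F [ 0.1 -0.5  1.3] w 0.088
q [-0.239  0.252 -0.512 -0.    -0.812  0.063]
```

```bash
python3 -m crank '[[0,0,0,0,0,0,0.75],[0,0,0,0,0,0,0.5],[0,0,0,0,0,0,0.5],[0,0,0,0,0,0,0.5],[0,0,0,0,0,0,0.5],[0,0,0,0,0,0,0.5]]' 25; python3 - <<'E'
from h import *
save('wrist','pics/w3.png')
E
python3 go.py 0.4245 -0.302 0.084
```

```text
t: 4.0
eef_pos: [0.4263, -0.3009, 0.0856]
ee_rot: [2.885, 1.569, -0.431]
force: [-0.6, 1.6, 6.7]
width: 0.0595
t 4.05 pos [ 0.4263 -0.3009  0.0856] shift [0.0016 0.0014 0.0016] yaw(-z) -10.01 x [ 1.4e-03 -6.0e-04 -1.0e+00] F [-1.  1.  7.] w 0.0597
q [-0.238  0.248 -0.509  0.    -0.812  0.063]
```

View pics/w3.png

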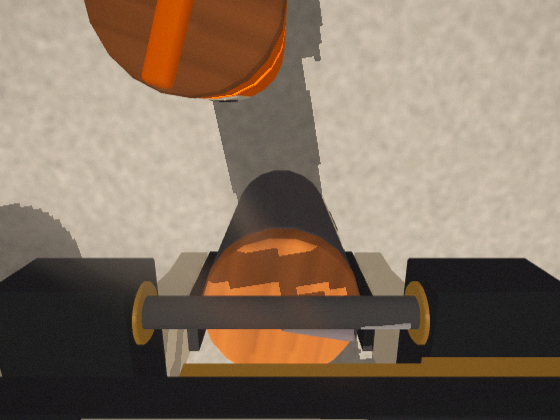

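```bash
python3 -m crank '[[-0.01,0,0,0,0,0,0.5],[-0.03,0,0,0,0,0,0.5],[-0.06,0,0,0,0,0,0.5],[-0.08,0,0,0,0,0,0.5],[-0.08,0,0,0,0,0,0.5]]'; python3 - <<'E'
from h import *
save('wrist','pics/w4.png');save('scene','pics/s4.png')
crop('pics/w4.png','pics/w4a.png',180,200,380,370,4)
crop('pics/s4.png','pics/s4a.png',190,50,340,200,4)
E
python3 go.py 0.572 -0.005 0.166
```

```text
t: 4.68
eef_pos: [0.4264, -0.3009, 0.166]
ee_rot: [3.095, 1.568, -0.222]
force: [-0.3, -0.0, -3.4]
width: 0.0595
t 4.775 pos [ 0.4251 -0.3004  0.1638] shift [-0.002  -0.3165 -0.0932] yaw(-z) -10.05 x [-8.e-04  8.e-04 -1.e+00] F [ 0.1 -0.3 -3.6] w 0.0599
q [-0.238  0.158 -0.414 -0.001 -1.     0.063]
```

View pics/w4a.png

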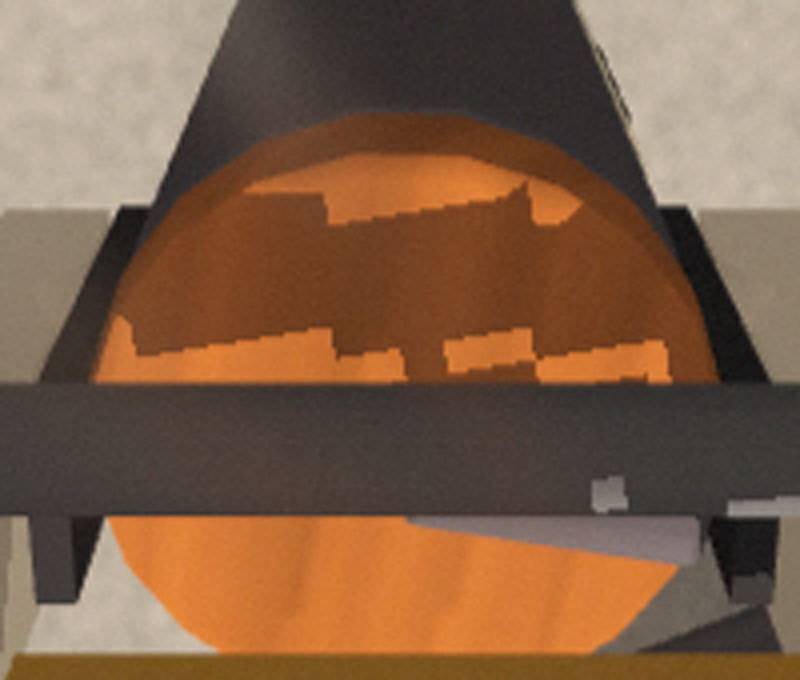

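View pics/s4a.png

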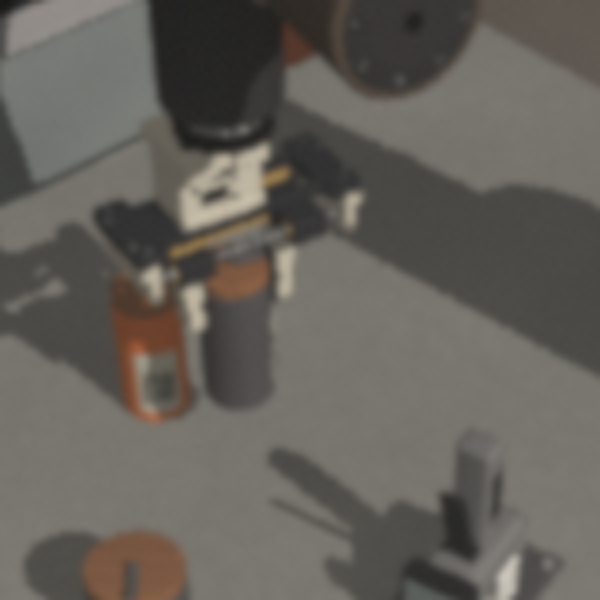

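```bash
python3 - <<'E'
from h import *
from scipy.optimize import least_squares
from scipy.spatial.transform import Rotation as R
w=load('pics/w4.png'); s=get_state();T=R.from_euler('xyz',s['ee_rot']).as_matrix()
A=lambda x,y:((x+.5)/4+180-.5,(y+.5)/4+200-.5)
lift=.0795
rim=[(380,152),(460,156),(250,187),(580,200),(97,375),(716,375),(128,560),(672,570),(215,648),(600,648)]
P=np.array([atz(w,*A(*p),.127+lift)[:2] for p in rim])
r=least_squares(lambda c:np.hypot(*(P-c[:2]).T)-c[2],[.42,-.3,.03]); print(r.x,(r.fun*1e3).round(1))
c=np.array([*r.x[:2],s['eef_pos'][2]]); print('jar centre in tool',T.T@(c-s['eef_pos']))
a=atz(w,*A(410,522),.13+lift);b=atz(w,*A(672,562),.13+lift);d=b-a;print(a,b,np.degrees(np.arctan2(d[1],d[0])))
print('pos',s['eef_pos'])
E
```

```text
[ 0.42359573 -0.30441887  0.02879504] [ 0.1  0.   0.  -0.1 -0.1  0.2  0.  -0.3 -0.   0.2]
jar centre in tool [-2.12041172e-06  4.25486790e-03  7.23051481e-04]
[ 0.42420665 -0.29840795  0.2095    ] [ 0.40129624 -0.29003823  0.2095    ] 159.93154119069666
pos [ 0.4250501  -0.30035543  0.1638372 ]
```

```bash
python3 -m crank '[[-0.035,-0.02,-0.005,0,0,0,0.5],[-0.035,-0.06,-0.017,-0.1,0,0,0.5],[-0.035,-0.11,-0.032,-0.2,0,0,0.5],[-0.035,-0.16,-0.046,-0.3,0,0,0.5],[-0.035,-0.21,-0.06,-0.4,0,0,0.5],[-0.035,-0.26,-0.075,-0.5,0,0,0.5],[-0.035,-0.3,-0.087,-0.57,0,0,0.5],[-0.035,-0.317,-0.091,-0.604,0,0,0.5],[-0.035,-0.317,-0.091,-0.604,0,0,0.5],[-0.035,-0.317,-0.091,-0.604,0,0,0.5]]'; python3 - <<'E'
from h import *
save('wrist','pics/w5.png');save('top','pics/t5.png')
E
python3 go.py 0.5705 -0.0043 0.12
```

```text
t: 6.02
eef_pos: [0.5697, -0.0052, 0.1988]
ee_rot: [-0.174, 1.569, -2.888]
force: [-0.4, -0.1, -3.2]
width: 0.0597
t 6.125 pos [ 0.5699 -0.0054  0.1993] shift [ 0.0793 -0.0007 -0.001 ] yaw(-z) 24.49 x [-6.e-04 -1.e-04 -1.e+00] F [ 1.1 -0.  -3.7] w 0.0594
q [ 0.334  0.207 -0.263 -0.    -1.101  0.094]
```

View pics/w5.png

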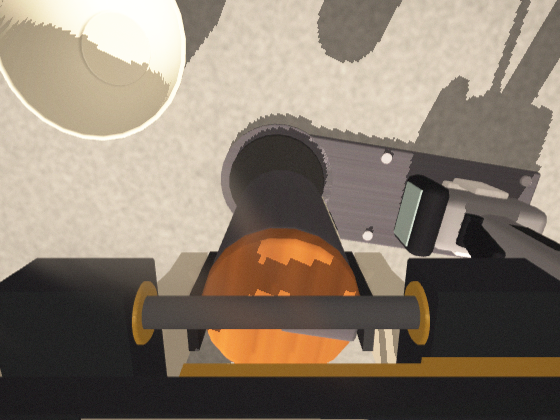

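View pics/t5.png

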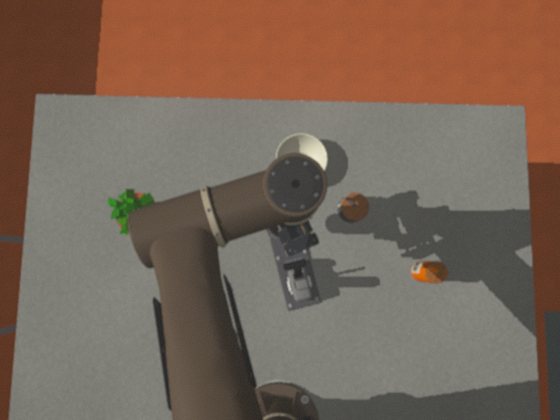

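```bash
python3 - <<'E'
from h import *
crop('pics/w5.png','pics/w5a.png',210,105,350,225,5)
E
```

```text
(no output)
```

View pics/w5a.png

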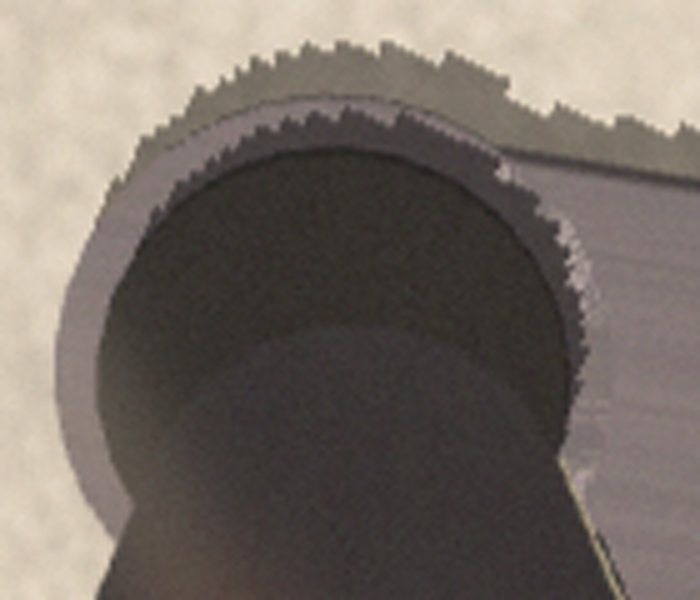

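```bash
python3 - <<'E'
from h import *
from scipy.optimize import least_squares
from scipy.spatial.transform import Rotation as R
w=load('pics/w5.png'); s=get_state();T=R.from_euler('xyz',s['ee_rot']).as_matrix()
A=lambda x,y:((x+.5)/5+210-.5,(y+.5)/5+105-.5)
pad=[(97,370),(110,300),(150,228),(220,170),(340,148),(440,165),(520,225),(563,320),(572,370),(560,450),(130,500)]
jar=[(190,400),(250,355),(375,325),(480,355),(540,415)]
for h in(0,.003,.0045,.006):
  out=[]
  for pts,z,rad in((pad,.014,.046),(jar,.115,.03)):
    P=np.array([atz(w,*A(*p),z-h)[:2] for p in pts])
    r=least_squares(lambda c:np.hypot(*(P-c[:2]).T)-rad,[.57,0]); f=least_squares(lambda c:np.hypot(*(P-c[:2]).T)-c[2],[.57,0,.04]).x
    out.append(r.x); print(h,r.x,(r.fun*1e3).round(1),'free',f)
  print('jar - pad',out[1]-out[0])
E
```

```text
0 [ 0.57157866 -0.00518751] [-0.4 -0.3 -0.   0.3 -0.8  0.5  0.7 -0.6 -0.3 -0.4  0.1] free [ 0.57166201 -0.00537244  0.04580301]
0 [ 0.56807203 -0.00818692] [ 0.3 -0.3 -0.2  0.3 -0.1] free [ 0.56783369 -0.00761412  0.03050857]
jar - pad [-0.00350663 -0.00299942]
0.003 [ 0.57149299 -0.00494311] [-0.  -0.1  0.1  0.3 -0.8  0.5  0.8 -0.3  0.1  0.1  0.7] free [ 0.57140744 -0.00475297  0.04620477]
0.003 [ 0.56784185 -0.00776519] [ 0.4 -0.3 -0.3  0.3  0. ] free [ 0.56742479 -0.00676295  0.03088832]
jar - pad [-0.00365114 -0.00282209]
0.0045 [ 0.57144856 -0.00481786] [ 0.2  0.1  0.2  0.3 -0.8  0.5  0.9 -0.1  0.3  0.4  1. ] free [ 0.57128016 -0.00444323  0.04640565]
0.0045 [ 0.56772699 -0.00755486] [ 0.4 -0.3 -0.3  0.3  0.1] free [ 0.56722035 -0.0063374   0.03107818]
jar - pad [-0.00372156 -0.002737  ]
0.006 [ 0.57140309 -0.00469063] [ 0.4  0.2  0.2  0.3 -0.8  0.5  0.9  0.   0.5  0.6  1.3] free [ 0.57115288 -0.0041335   0.04660653]
0.006 [ 0.56761229 -0.00734487] [ 0.5 -0.3 -0.3  0.2  0.1] free [ 0.56701588 -0.00591178  0.03126808]
jar - pad [-0.00379081 -0.00265424]
```

```bash
python3 -m crank '[[0.02,-0.001,-0.0027,0,0,0,0.5],[0.05,-0.001,-0.0027,0,0,0,0.5],[0.075,-0.001,-0.0027,0,0,0,0.5],[0.088,-0.001,-0.0027,0,0,0,0.5],[0.094,-0.001,-0.0027,0,0,0,0.5],[0.094,-0.001,-0.0027,0,0,0,0.5],[0.094,-0.001,-0.0027,0,0,0,0.5]]'; python3 go.py 0.5725 -0.003 0.1
```

```text
t: 7.0
eef_pos: [0.5732, -0.0023, 0.1065]
ee_rot: [2.928, 1.569, 0.215]
force: [-0.3, 0.5, -3.1]
width: 0.0598
t 7.0 pos [ 0.5732 -0.0023  0.1065] shift [0.0065 0.0004 0.0009] yaw(-z) 24.58 x [ 1.6e-03  3.0e-04 -1.0e+00] F [-0.3  0.5 -3.1] w 0.0598
q [ 0.337  0.299 -0.375  0.    -0.896  0.092]
```

```bash
python3 -m crank '[[0.001,0,0,0,0,0,0.5],[0.002,0,0,0,0,0,0.5],[0.002,0,0,0,0,0,0.5]]'; python3 go.py 0.5725 -0.003 0.1
```

```text
t: 7.38
eef_pos: [0.5725, -0.0024, 0.1036]
ee_rot: [-1.521, 1.571, 2.05]
force: [-0.1, -0.9, -4.0]
width: 0.0599
t 7.375 pos [ 0.5725 -0.0024  0.1036] shift [0.0036 0.0006 0.0003] yaw(-z) 24.58 x [-0.  0. -1.] F [-0.1 -0.9 -4. ] w 0.0599
q [ 0.337  0.302 -0.378 -0.    -0.891  0.092]
```

```bash
python3 - <<'E'
from h import *
f=save('scene','pics/s6.png')
crop('pics/s6.png','pics/s6a.png',200,130,360,270,5)
w=save('wrist','pics/w6.png');crop('pics/w6.png','pics/w6a.png',190,150,400,370,3.5)if 0 else crop('pics/w6.png','pics/w6a.png',190,130,390,270,4)
E
```

View pics/s6a.png

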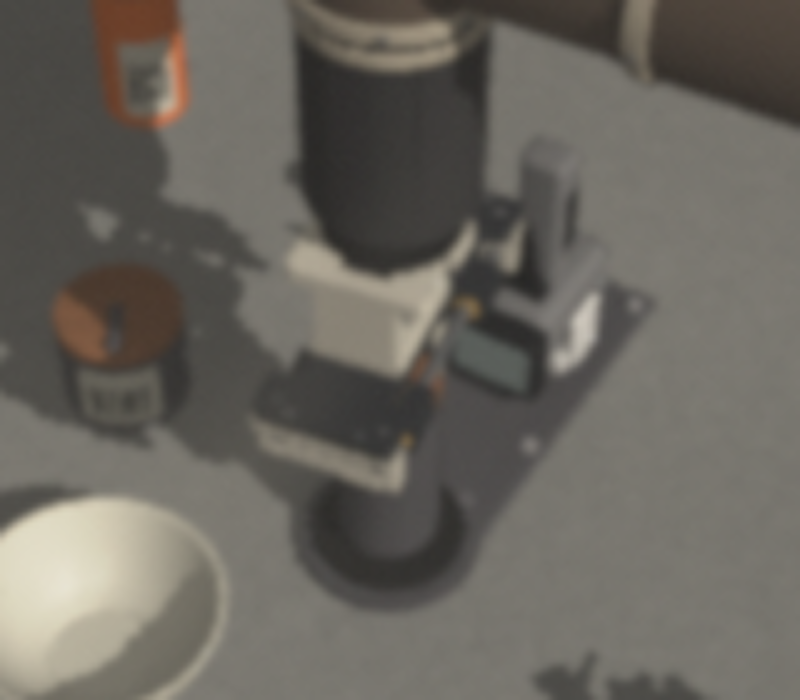

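View pics/w6a.png

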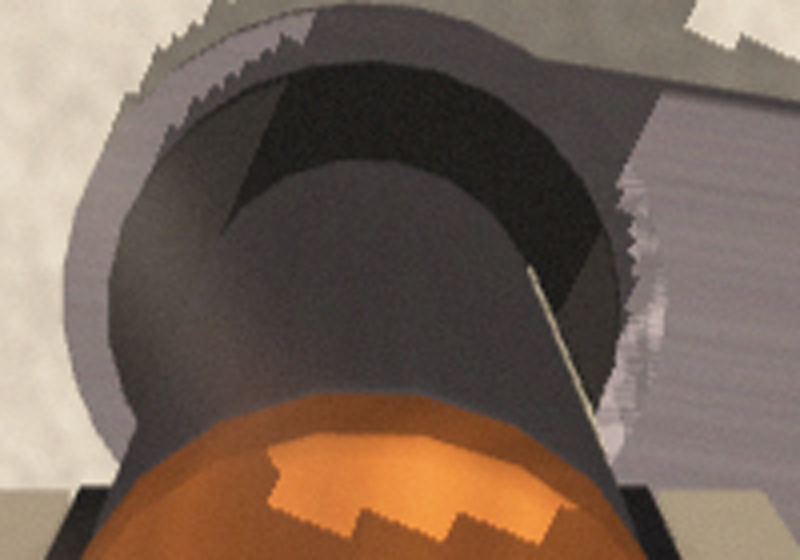

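```bash
python3 - <<'E'
from h import *
from scipy.optimize import least_squares
w=load('pics/w6.png')
A=lambda x,y:((x+.5)/4+190-.5,(y+.5)/4+130-.5)
pad=[(108,300),(125,235),(160,165),(240,95),(375,62),(480,85),(560,145),(605,225),(622,300),(600,410),(135,425)]
jar=[(225,230),(290,178),(370,158),(440,172),(500,220),(530,265)]
for h in(0,.0045):
  out=[]
  for pts,z,rad in((pad,.014,.046),(jar,.018,.03)):
    P=np.array([atz(w,*A(*p),z-h)[:2] for p in pts])
    r=least_squares(lambda c:np.hypot(*(P-c[:2]).T)-rad,[.57,0]); f=least_squares(lambda c:np.hypot(*(P-c[:2]).T)-c[2],[.57,0,.04]).x
    out.append(r.x); print(h,r.x,(r.fun*1e3).round(1),'free',f)
  print('jar - pad',out[1]-out[0])
E
```

```text
0 [ 0.57111132 -0.0044412 ] [-0.2 -0.9 -0.4 -0.1  0.2  0.5  0.2 -0.7 -0.5 -0.6  0.1] free [ 0.57128247 -0.00479877  0.04562386]
0 [ 0.57102224 -0.00506693] [ 0.2 -0.3  0.1  0.2 -0.3  0.2] free [ 0.57095654 -0.00484908  0.03018338]
jar - pad [-8.90804885e-05 -6.25735126e-04]
0.0045 [ 0.57090056 -0.00397472] [ 0.6 -0.4 -0.2 -0.   0.2  0.6  0.4 -0.2  0.2  0.5  1.3] free [ 0.57069774 -0.00355106  0.0464556 ]
0.0045 [ 0.57062209 -0.00446531] [ 0.4 -0.3 -0.1  0.1 -0.3  0.4] free [ 0.57035614 -0.00358177  0.03074269]
jar - pad [-0.00027847 -0.0004906 ]
```

```bash
python3 -m crank '[[0.001,0,0,0,0,0,0.5],[0.002,0,0,0,0,0,0.5],[0.003,0,0,0,0,0,0.5],[0.003,0,0,0,0,0,0.5]]'; python3 go.py 0.5725 -0.003 0.1
```

```text
t: 7.98
eef_pos: [0.5725, -0.0024, 0.1004]
ee_rot: [-0.132, 1.571, -2.844]
force: [-0.6, -0.3, -3.6]
width: 0.0598
t 7.975 pos [ 0.5725 -0.0024  0.1004] shift [0.0004 0.0006 0.0002] yaw(-z) 24.58 x [-3.e-04 -1.e-04 -1.e+00] F [-0.6 -0.3 -3.6] w 0.0598
q [ 0.337  0.306 -0.381 -0.    -0.884  0.092]
```

```bash
python3 -m crank '[[0.001,0,0,0,0,0,0.5],[0.001,0,0,0,0,0,0.5]]'; python3 go.py 0.5725 -0.003 0.1
```

```text
t: 8.22
eef_pos: [0.5726, -0.0024, 0.0997]
ee_rot: [2.78, 1.571, 0.067]
force: [0.3, -0.4, -2.4]
width: 0.0596
t 8.225 pos [ 0.5726 -0.0024  0.0997] shift [-0.0003  0.0005  0.0004] yaw(-z) 24.58 x [ 2.e-04  0.e+00 -1.e+00] F [ 0.3 -0.4 -2.4] w 0.0596
q [ 0.337  0.307 -0.382  0.    -0.882  0.092]
```

Contact is starting, since the force has dropped from -3.6 to -2.4 N.

```bash
python3 -m crank '[[0.0005,0,0,0,0,0,0.5],[0.0007,0,0,0,0,0,0.5],[0.0007,0,0,0,0,0,0.5]]'; python3 go.py 0.5725 -0.003 0.1
```

```text
t: 8.6
eef_pos: [0.5727, -0.0024, 0.0996]
ee_rot: [2.52, 1.57, -0.192]
force: [-2.6, -0.7, 6.0]
width: 0.0599
t 8.6 pos [ 0.5727 -0.0024  0.0996] shift [-0.0004  0.0004  0.0004] yaw(-z) 24.59 x [ 5.e-04 -1.e-04 -1.e+00] F [-2.6 -0.7  6. ] w 0.0599
q [ 0.337  0.307 -0.383  0.    -0.881  0.092]
```

```bash
python3 -m crank '[[-0.0004,0,0,0,0,0,0.5],[-0.0004,0,0,0,0,0,0.7],[-0.0004,0,0,0,0,0,0.72],[-0.0004,0,0,0,0,0,0.8],[-0.0004,0,0,0,0,0,1],[-0.0004,0,0,0,0,0,1],[-0.0004,0,0,0,0,0,1],[-0.0004,0,0,0,0,0,1]]'; python3 go.py 0.5725 -0.003 0.1
```

```text
t: 9.6
eef_pos: [0.5725, -0.0024, 0.0993]
ee_rot: [-2.724, 1.571, 0.847]
force: [-0.0, 0.1, -0.4]
width: 0.0876
t 9.6 pos [ 0.5725 -0.0024  0.0993] shift [-0.0007  0.0005  0.0003] yaw(-z) 24.58 x [ 0.  0. -1.] F [-0.   0.1 -0.4] w 0.0876
q [ 0.337  0.307 -0.383 -0.    -0.881  0.092]
```

```bash
python3 -m crank '[[-0.01,0,0,0,0,0,1],[-0.03,0,0,0,0,0,1],[-0.07,0,0,0,0,0,1],[-0.12,0,0,0,0,0,1],[-0.15,0,0,0,0,0,1],[-0.15,0,0,0,0,0,1],[-0.15,0,0,0,0,0,1]]'; python3 - <<'E'
from h import *
save('wrist','pics/w7.png');save('scene','pics/s7.png')
crop('pics/w7.png','pics/w7a.png',205,130,345,260,5)
crop('pics/s7.png','pics/s7a.png',190,120,340,260,5)
E
python3 go.py 0.40 -0.05 0.25
```

```text
t: 10.48
eef_pos: [0.5721, -0.0024, 0.2492]
ee_rot: [-1.503, 1.57, 2.067]
force: [0.1, -0.9, -0.7]
width: 0.0872
t 10.575 pos [ 0.5719 -0.0025  0.2484] shift [-0.0013 -0.0283  0.1761] yaw(-z) 24.58 x [-1.6e-03 -3.0e-04 -1.0e+00] F [-0.1 -0.4 -0.1] w 0.0873
q [ 0.337  0.177 -0.186 -0.    -1.21   0.092]
```

View pics/w7.png

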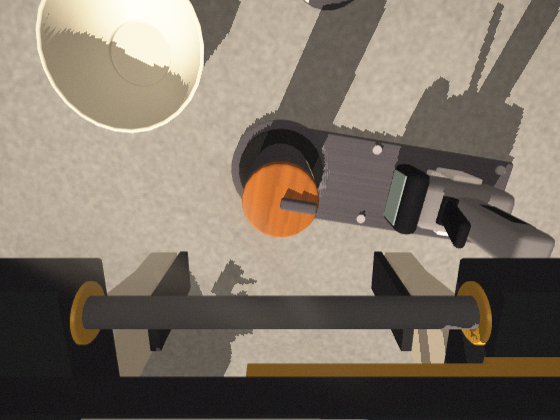

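View pics/w7a.png

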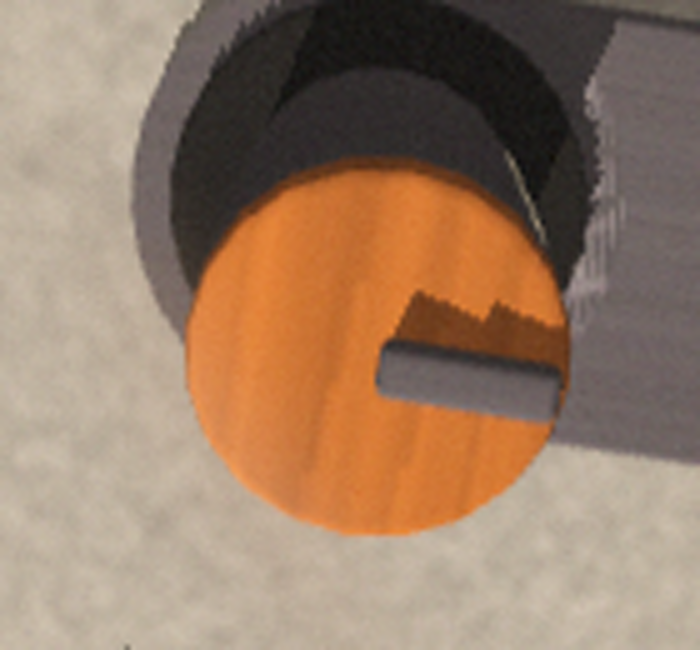

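View pics/s7a.png

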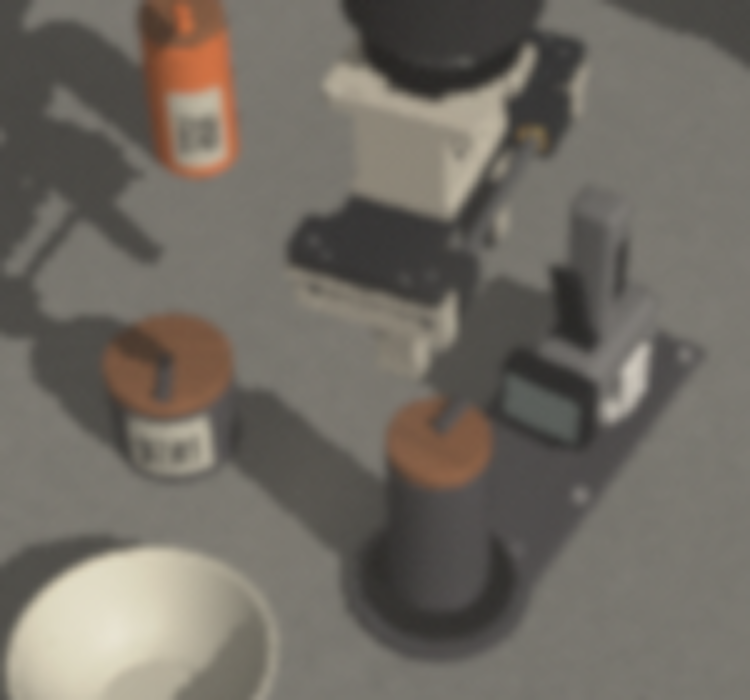

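```bash
python3 - <<'E'
from h import *
from scipy.optimize import least_squares
w=load('pics/w7.png')
A=lambda x,y:((x+.5)/5+205-.5,(y+.5)/5+130-.5)
ang=lambda p,q:np.degrees(np.arctan2(q[1]-p[1],q[0]-p[0]))
h=.0045
print('bar bottom edge',ang(atz(w,*A(383,395),.131-h),atz(w,*A(548,422),.131-h)+0),'axis',ang(atz(w,*A(383,368),.147-h),atz(w,*A(556,394),.147-h)),'top edge',ang(atz(w,*A(392,343),.147-h),atz(w,*A(556,367),.147-h)))
lid=[(187,350),(570,355),(380,535),(378,168),(220,440),(540,440),(290,512),(470,515),(250,225),(520,240)]
P=np.array([atz(w,*A(*p),.141-h)[:2] for p in lid]); f=least_squares(lambda c:np.hypot(*(P-c[:2]).T)-c[2],[.57,0,.04]);print('lid',f.x,(f.fun*1e3).round(1))
b=[(270,115),(330,75),(375,67),(440,80),(490,120)]
p=[(172,200),(195,110),(250,45),(520,60),(570,130),(587,200)]
for n,pts,z,rad in(('jar',b,.014,.03),('pad',p,.014,.046)):
  P=np.array([atz(w,*A(*q),z-h)[:2] for q in pts]);print(n,least_squares(lambda c:np.hypot(*(P-c[:2]).T)-rad,[.57,0]).x)
E
python3 - <<'E'
import sys;sys.path.insert(0,'.')
from h import *
crop('pics/w7.png','pics/w7b.png',310,120,560,260,3)
E
```

```text
bar bottom edge -165.20229888276202 axis -164.3842821451307 top edge -164.1165969608499
lid [ 0.57129833 -0.00461277  0.02896258] [ 0.7  0.5  0.2  0.6 -0.8 -0.5 -0.1  0.5 -0.4 -0.7]
jar [ 0.57144086 -0.0048369 ]
pad [ 0.57032279 -0.00231955]
```

View pics/w7b.png

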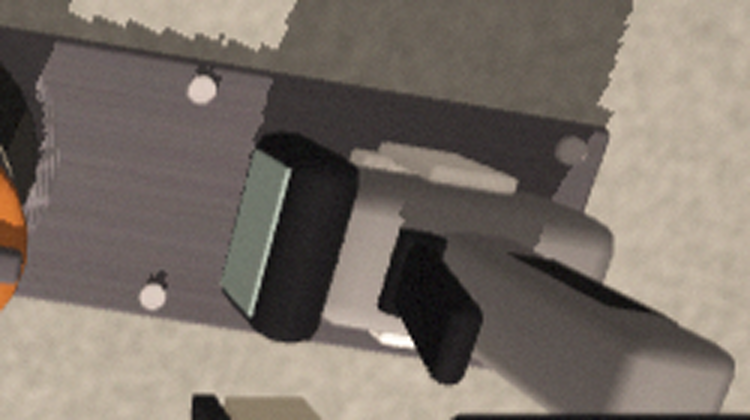

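```bash
python3 - <<'E'
from h import *
crop('pics/w7.png','pics/w7c.png',225,110,345,210,6)
E
```

```text
(no output)
```

View pics/w7c.png

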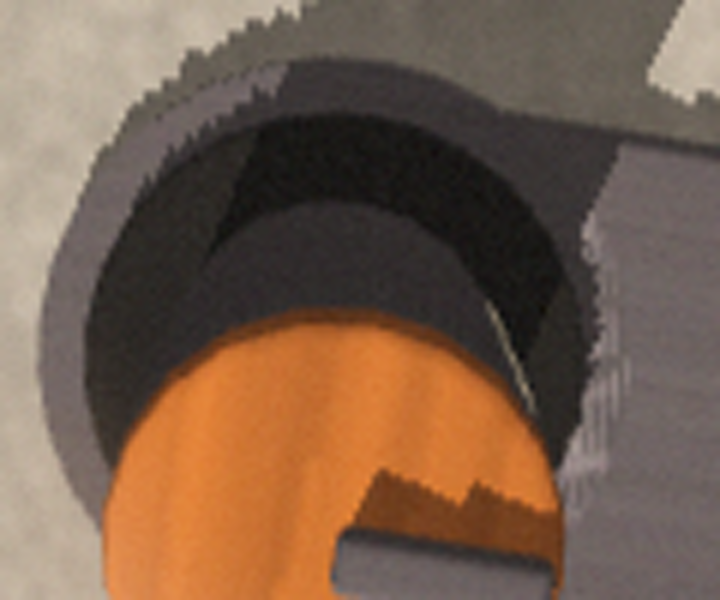

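```bash
python3 - <<'E'
from h import *
from scipy.optimize import least_squares
w=load('pics/w7.png'); h=.0045
A=lambda x,y:((x+.5)/6+225-.5,(y+.5)/6+110-.5)
p=[(87,350),(98,275),(150,188),(230,135),(345,113),(440,130),(520,185),(570,260),(590,345),(565,460),(105,450)]
j=[(210,260),(265,218),(340,200),(410,213),(460,255),(485,297)]
base=[(43,350),(55,270),(130,140),(210,85),(330,58),(430,75)]
for h in (0,.0045):
 for n,pts,z,rad in(('jar',j,.014,.03),('pad',p,.014,.046),('base',base,.008,.055)):
  P=np.array([atz(w,*A(*q),z-h)[:2] for q in pts]);r=least_squares(lambda c:np.hypot(*(P-c[:2]).T)-rad,[.57,0]);print(n,r.x,(r.fun*1e3).round(1))
E
```

```text
jar [ 0.57107708 -0.00527786] [-0.1 -0.3 -0.   0.6 -0.1 -0.4]
pad [ 0.570915   -0.00518045] [-0.3  0.3  0.4 -0.3 -0.6  0.1  0.1  0.1  0.1 -0.6 -0.4]
base [ 0.57042071 -0.00480946] [-0.3 -0.3  0.4  0.3  0.  -0.5]
jar [ 0.57083119 -0.00490523] [ 0.  -0.3 -0.1  0.5 -0.1 -0.3]
pad [ 0.57078168 -0.00489444] [ 0.2  0.6  0.6 -0.3 -0.7  0.1  0.3  0.4  0.5  0.2  0.3]
base [ 0.570701   -0.00440607] [-0.1 -0.3  0.3  0.2  0.  -0.3]
```

```bash
python3 go.py 0.409 -0.0496 0.23
```

```text
t 10.575 pos [ 0.5719 -0.0025  0.2484] shift [ 0.0187 -0.0249  0.1677] yaw(-z) 24.58 x [-1.6e-03 -3.0e-04 -1.0e+00] F [-0.1 -0.4 -0.1] w 0.0873
q [ 0.337  0.177 -0.186 -0.    -1.21   0.092]
```

```bash
python3 -m crank '[[0,-0.025,0.168,0.16,0,0,1],[0,-0.025,0.168,0.16,0,0,1],[0,-0.025,0.168,0.16,0,0,1],[0,-0.025,0.168,0.16,0,0,1],[0.018,-0.025,0.168,0.16,0,0,1],[0.018,-0.025,0.168,0.16,0,0,1],[0.018,-0.025,0.168,0.16,0,0,1]]'; python3 - <<'E'
from h import *
save('wrist','pics/w8.png')
E
python3 go.py 0.409 -0.0496 0.129
```

```text
t: 11.45
eef_pos: [0.4098, -0.0495, 0.2313]
ee_rot: [0.448, 1.57, -2.424]
force: [-0.5, 0.9, 0.0]
width: 0.0877
t 11.5 pos [ 0.4099 -0.0495  0.2315] shift [ 1.025e-01 -1.000e-04  9.000e-04] yaw(-z) 15.42 x [-2.e-04 -4.e-04 -1.e+00] F [-0.2 -0.6  0.4] w 0.0878
q [ 0.363 -0.097 -0.514  0.    -1.153 -0.094]
```

View pics/w8.png

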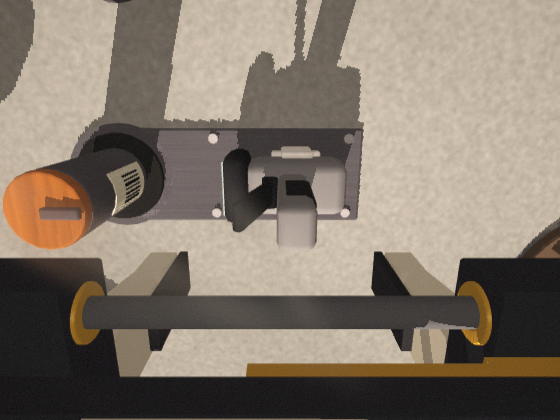

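```bash
python3 -m crank '[[0.03,0,0.001,0,0,0,1],[0.06,0,0.001,0,0,0,1],[0.085,0,0.001,0,0,0,1],[0.1,0,0.001,0,0,0,1],[0.102,0,0.001,0,0,0,1],[0.102,0,0.001,0,0,0,1],[0.102,0,0.001,0,0,0,1]]'; python3 - <<'E'
from h import *
save('wrist','pics/w9.png'); save('scene','pics/s9.png'); crop('pics/s9.png','pics/s9a.png',210,100,350,240,5)
E
python3 go.py 0.409 -0.0496 0.129
```

```text
t: 12.38
eef_pos: [0.409, -0.0496, 0.13]
ee_rot: [3.117, 1.569, 0.244]
force: [0.0, -0.3, 0.1]
width: 0.0879
t 12.475 pos [ 0.4088 -0.0497  0.1299] shift [ 0.0009 -0.     -0.0002] yaw(-z) 15.42 x [ 1.2e-03  4.0e-04 -1.0e+00] F [ 0.5 -0.2 -0.6] w 0.0874
q [ 0.364  0.007 -0.676  0.    -0.887 -0.095]
```

View pics/w9.png

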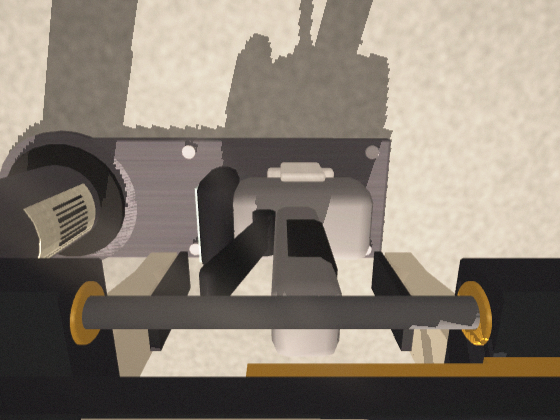

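View pics/s9a.png

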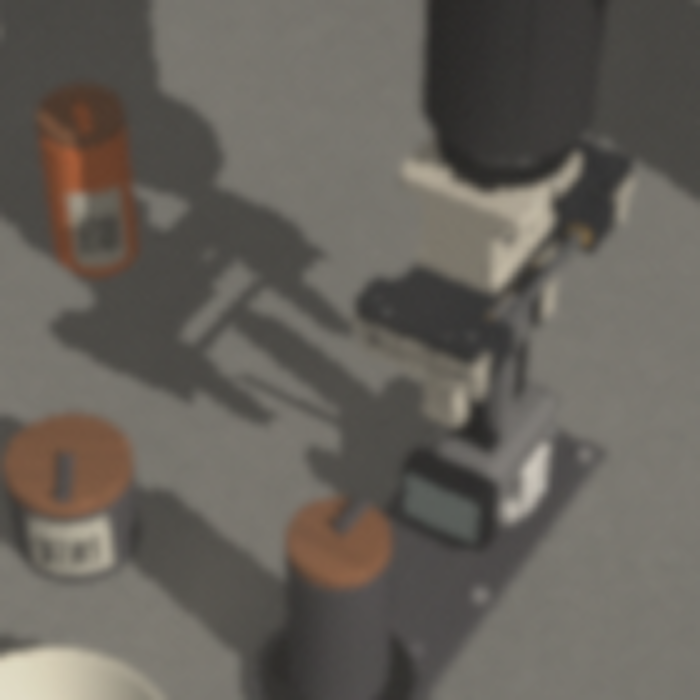

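```bash
python3 -m crank '[[0.001,0,0.0055,0,0,0,0.8],[0.001,0,0.0055,0,0,0,0.6],[0.001,0,0.0055,0,0,0,0.6],[0.001,0,0.0055,0,0,0,0.6],[0.001,0,0.0055,0,0,0,0.6]]' 25; python3 - <<'E'
from h import *
save('wrist','pics/w10.png')
E
python3 go.py 0.4037 -0.0511 0.129
```

```text
t: 13.1
eef_pos: [0.4063, -0.0504, 0.1299]
ee_rot: [3.062, 1.565, 0.191]
force: [6.1, 2.0, 5.5]
width: 0.0528
t 13.15 pos [ 0.4063 -0.0504  0.1299] shift [ 0.0009 -0.      0.0027] yaw(-z) 15.49 x [ 0.0062  0.0012 -1.    ] F [6.7 1.6 5.5] w 0.0527
q [ 0.365 -0.001 -0.684  0.001 -0.881 -0.096]
```

View pics/w10.png

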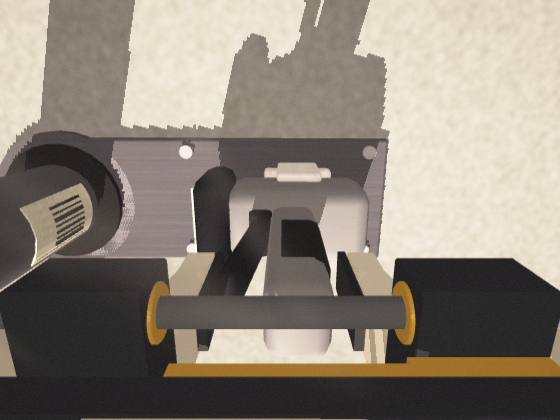

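```bash
python3 -m crank '[[0,0,0.0015,0,0,0,0.4],[0,0,0.0015,0,0,0,0.3],[0,0,0.0015,0,0,0,0.3]]' 30; python3 - <<'E'
from h import *
save('wrist','pics/w11.png')
E
python3 go.py 0.4037 -0.0511 0.129
```

```text
t: 13.52
eef_pos: [0.4045, -0.0509, 0.1301]
ee_rot: [3.043, 1.565, 0.172]
force: [3.9, 1.6, 8.8]
width: 0.0351
t 13.575 pos [ 0.4045 -0.0509  0.1301] shift [ 0.0011 -0.      0.0008] yaw(-z) 15.47 x [ 5.5e-03  9.0e-04 -1.0e+00] F [2.5 1.8 9.7] w 0.0348
q [ 0.366 -0.004 -0.687  0.001 -0.883 -0.097]
```

View pics/w11.png

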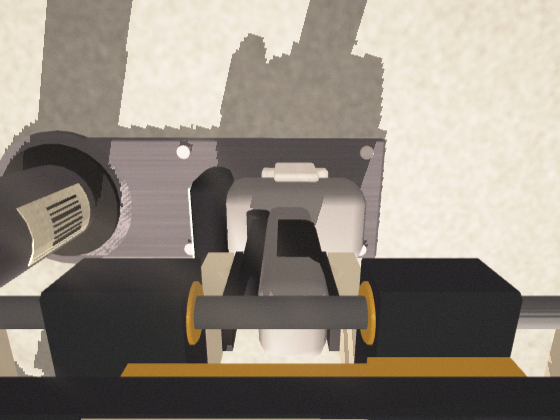

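```bash
python3 -m crank '[[0,0,0,0,0,0,0.3],[0,0,0,0,0,0,0.3],[0,0,0,0,0,0,0.3],[0,0,0,0,0,0,0.3]]'; python3 go.py 0.4037 -0.0511 0.129;  python3 -m crank '[[0,0,0,0,0,0,1],[0,0,-0.002,0,0,0,1],[0,0,-0.004,0,0,0,1],[0,0,-0.0065,0,0,0,1],[0,0,-0.0065,0,0,0,1],[0,0,-0.0065,0,0,0,1],[0,0,-0.0065,0,0,0,1]]'; python3 - <<'E'
from h import *
save('wrist','pics/w12.png')
E
python3 go.py 0.409 -0.0496 0.25
```

```text
t: 14.08
eef_pos: [0.4045, -0.0509, 0.1301]
ee_rot: [3.043, 1.565, 0.172]
force: [3.5, 2.7, 9.7]
width: 0.035
t 14.075 pos [ 0.4045 -0.0509  0.1301] shift [ 0.0011 -0.      0.0008] yaw(-z) 15.47 x [ 0.0056  0.001  -1.    ] F [3.5 2.7 9.7] w 0.035
q [ 0.366 -0.004 -0.687  0.001 -0.883 -0.097]
t: 14.95
eef_pos: [0.4074, -0.0501, 0.1281]
ee_rot: [-0.041, 1.57, -2.914]
force: [-0.3, -0.2, 0.1]
width: 0.0871
t 15.0 pos [ 0.4075 -0.0501  0.1282] shift [-1.218e-01 -1.000e-04 -1.500e-03] yaw(-z) 15.41 x [-5.e-04 -1.e-04 -1.e+00] F [-0.8  0.2 -0.1] w 0.0875
q [ 0.364  0.008 -0.679 -0.    -0.884 -0.095]
```

View pics/w12.png

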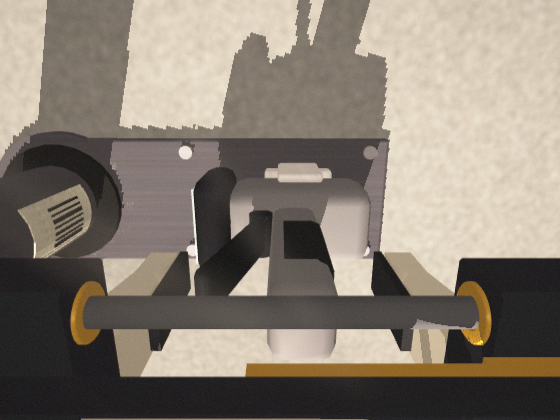

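The pads stalled at 35 mm, at or below the 36 mm home thickness, for over 0.5 s. After release the trigger leans out again as before, with its tip near (205,285). I'll retreat and do the final check.

```bash
python3 -m crank '[[-0.02,0,-0.0005,0,0,0,1],[-0.06,0,-0.0005,0,0,0,1],[-0.1,0,-0.0005,0,0,0,1],[-0.14,0,-0.0005,0,0,0,1],[-0.17,0.03,-0.0005,0,0,0,1],[-0.17,0.06,-0.05,0,0,0,1],[-0.17,0.06,-0.09,0,0,0,1],[-0.17,0.06,-0.09,0,0,0,1],[-0.17,0.06,-0.09,0,0,0,1]]'; python3 - <<'E'
from h import *
save('wrist','pics/w13.png');save('scene','pics/s13.png');save('top','pics/t13.png')
crop('pics/s13.png','pics/s13a.png',190,100,345,260,3.7)
E
```

```text
t: 16.12
eef_pos: [0.5101, -0.0839, 0.2978]
ee_rot: [-0.144, 1.569, -3.016]
force: [-0.2, -0.2, -0.3]
width: 0.0873
```

View pics/w13.png

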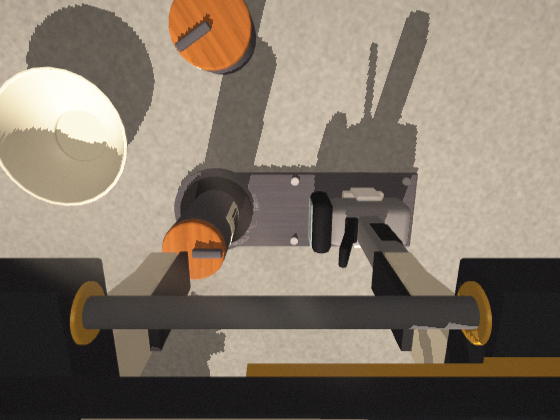

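View pics/s13a.png

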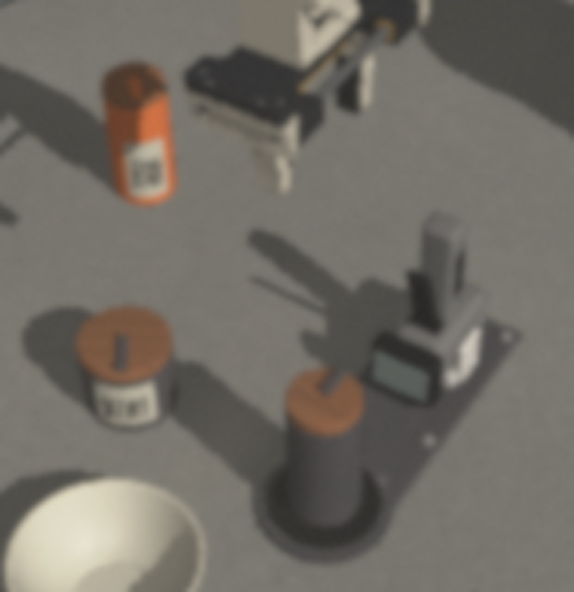

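View pics/t13.png

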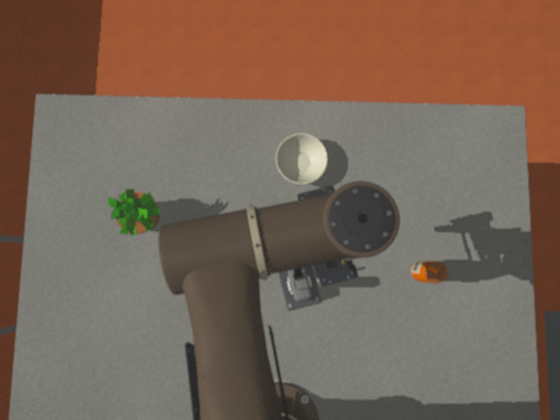

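```bash
python3 -c "
from station import job_done
print(job_done())"
```

```text
the job is handed in; nothing more can be done
None
```

I set the tall dark canister on the scanner pad, squeezed and released the trigger, and handed the job in at about 16 s of the 58 s allowed.

**Canister:** It touched down with about 10 N and was released there. A wrist-camera fit after release put it within about 0.5 mm of the pad's centre. Its lid bar pointed at about -164.4°, against the stand's -164.6°.

**Trigger:** I squeezed with 30 N until the pads stalled at 35 mm. That is slightly under the 36 mm given for the trigger fully home, so I take it as home. I couldn't read the trigger angle directly. I held it a little over half a second, and after release the picture shows it leaning out as before.

**Final pictures:** The canister was upright with its bar still along the stand. The squat canister, bowl, basil pot and orange look-alike showed no visible shift, and the robot was clear of everything.

**Disagreements:**
- **Cameras:** The three cameras differed by 2–7 mm, and the wrist camera read sizes 1–4% small. I relied on the canister and pad as seen together in the same wrist picture.
- **Pad fit:** One rough fit from only a few pad-edge points gave about 2.5 mm off centre. Refitting with more points removed it.

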